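# Present a curing light to the light meter

## Task

Get a dental curing light ready for its output check: first set the aluminium mask squarely on top of the light meter's raised sensor block, edges flush all round, and let go of it. Then draw the white curing light out of its slanted charging stand, turn it level with its window facing down, and hold it with the window straight above the mask's collar, about 5 cm above it. Never let the light touch the mask or the meter, leave everything else on the bench where it is, and finish while holding the light there, motionless.

Things in the scene. Friction and masses are not known exactly. Their poses are not given: they have to be found in the camera images.
- mask: loose aluminium mask, 0.12 kg: flat plate 70 (its x) x 50 (y) x 8 mm, with a square collar 28 x 28 mm standing 24 mm tall on its middle, sides parallel to the plate's, a 12 mm square hole inside. Origin under the plate's centre, z up. Starts flat on the bench ahead of the robot; pick it by the collar
- mask_collar (a point): centre of the top of the mask's collar, 32 mm above the mask's origin
- meter: light meter, fixed, on the left or right: grey case 130 x 80 x 22 mm with a display at its -x end, and on it a black raised block 70 mm (x) x 50 mm (y), same outline as the mask, top 40 mm above the bench. Origin on the bench under the block's centre, z up. The mask may go on either way round (half a turn is the same)
- meter_top (a point): centre of the top of the meter's raised block, 40 mm above the bench; the collar's top is 72 mm above the bench once the mask sits there
- stand: charging stand, fixed, on the other side: black foot 110 x 70 x 12 mm, grey square tube slanting 45 degrees, open upwards along the stand's +x. The tube, 36 mm wide, holds the light's last 56 mm with 1.5 to 2 mm of play; a tongue 16 mm wide, 4 mm thick runs on under the light to 20 mm past its origin. Origin on the bench 95 mm below the light's origin
- stand_mouth (a point): centre of the mouth of the stand's tube
- light: loose white curing light, pen-shaped, 0.16 kg. x runs from butt to head: square handle 24 x 24 mm from x = -80 to +45 mm, round neck 15 mm across, head 22 mm across centred at x = 93. Origin on the handle's axis, near the centre of mass: grip there across y. z points up when level, window down. Starts in the stand, x pointing 45 degrees up; draw it 60 mm or more along x to clear the tube
- light_window (a point): centre of the light's window, on the underside of its head: x = 93, y = 0, z = -12 mm in the light's frame
- tape_roll: white roll of tape lying flat, 60 mm across, 20 mm high; origin under its centre. Bystander, leave it
- screwdriver: screwdriver about 200 mm long lying on the bench to the robot's left. Bystander, leave it
- jar: small closed jar, 44 mm across, 55 mm high; origin under its centre. Bystander, leave it
- weight: steel test weight with a small knob, 36 mm across, 50 mm high; origin under its centre. Bystander, leave it
- bottle: closed bottle, 60 mm across, 150 mm high, to the robot's right; origin under its centre. Bystander, leave it
- parts_tray: open grey tray 120 x 90 x 35 mm with one divider, to the robot's right; origin under its centre. Bystander, leave it
- carton: closed cardboard carton 100 x 70 x 45 mm, to the robot's left; origin under its centre. Bystander, leave it
There are look-alikes about, which are no part of the job. What is shaped like the mask but pink or yellow is not meant. Leave any orange look-alike of the light alone.

How it is judged:
By the outcome, as a careful person would: the job done as asked, in the order asked, and still so for the second after the job is handed in, while the arm keeps its last pose, push and grip.
It also fails if it takes over 51 s, if anything falls off the work surface, if the arm or the gripper's body presses on something with over 40 N, if the wrist force passes 120 N, or if a joint passes its speed limit or range.

## Robot

A 6-joint arm with a two-finger parallel gripper is mounted at the origin on the work surface. World frame = base frame: x ahead of the robot, y to its left, z up, the work surface at z = 0. Lengths are in mm, angles in rad, forces in N, time in s.
With the tool pointing down it reaches from about 275 to 750 mm from the base axis. Payload 10.2 kg.
Tool frame: the origin (TCP) lies between the finger pads; the fingertips stand 19 mm ahead of it and the grasp point (between the pads) is the TCP; z points along the fingers, y is the line along which they close (so a half turn about z gives the same grasp; the last joint's range is limited). The gripper opens to 85 mm and grips with 20 to 120 N. Pads are 22 mm wide; open, the fingers measure 114 mm over their backs; the gripper's body (76 mm by 85 mm) begins 54 mm behind the grasp point. The pads swing forward as they close: fully open they stand 13 mm farther back than shut.
Start: joints at [-1.523, 0.313, 1.498, -0, 1.331, -0.223], TCP at [140.425, -505.877, 250.294] pointing down, gripper open.
Joint ranges: [-2.94, 2.94], [-0.97, 2.17], [0.19, 2.56], [-1.23, 4.37], [0.02, 3.11], [-2.88, 2.88]. Speed limits (rad/s): [2.39, 2.39, 3.01, 3.14, 3.14, 3.14].

## Interface

Orientations are given as a unit quaternion [w, x, y, z].
In Python, from rig import sense, capture, finish_job gives the robot as it stands. The module is installed in compiled form; this text tells all that it offers.
- The arm moves only by the tool move_arm, never from a script. Its argument "moves" is a list of rows, each an object with "turn": the turn, a rotation vector about the tool's x, y, z in rad, a list of three; "translation": the shift along the tool's x, y, z in mm, a list of three; "hand": the opening, from 0 (shut) to 1 (fully open). In form: [{"turn": [wx, wy, wz], "translation": [x, y, z], "hand": hand}, ...]. A call has 1 to 10 rows; each row shifts and turns the commanded pose from where the row before left it, along the tool's axes as they then stand; what a row does not reach is not made up. A row lasts 1/12 s, in which the tool goes at most 41.7 mm and 7.16 degrees, less where a joint would pass 70% of its speed; a pose out of reach is approached as far as the arm can. A call with a gripper value outside its range is refused whole. The fingers move at their own pace and stop on an object; "grip_force" is the grip in N (left out, the last holds). Time passes only in rows, so rows that do not move let the fingers close. It gives the time, the measured TCP pose, the force, the opening and the grip force at its end, in the units of the state.
- sense(): the state, without advancing time (a new reading comes with each control period).
- capture(name): name is "scene" or "side" or "wrist"; returns a dict with "image" (384x512x3 uint8, blue, green, red), "z_map" (384x512 float32, mm along the optical axis (not along the pixel's ray), 0 where there is no reading), "vertical_fov" (degrees; the focal length in pixels is half the picture's height over the tangent of half this angle, whatever the lens; pixels are square), "cx", "cy" (the principal point, pixels), "R" (3x3) and "t" (3): a world point X has camera coordinates R X + t; the wrist camera has in their place "T_tool_cam" (4x4, takes a point from camera to tool coordinates, whose origin is the TCP and whose axes are the flange's). Camera axes: x right, y down, z forward; pixel columns grow to the right and rows downward; lengths in mm; the calibration is good to about 2 mm. A picture is of the moment at which its call begins: read the wrist's pose just before it.
- finish_job(): hands the job in; it is judged then, once.
The state is a dict: "time_s": time; "joints": joint angles; "dq": joint speeds; "tau": joint torques, N m; "eef_pos": TCP position; "ee_rot": TCP orientation; "force": force on the tool from outside, world axes, zero at the start; "wrist_torque": the same for the moment, N m; "grip_width": opening from 0.0 (shut) to 1.0 (fully open); "grip_force": force on a finger pad.
Only numpy, scipy, OpenCV 4.12 (cv2) and the standard library are available. Lean on these libraries where they do the work, as an engineer would, in place of code of your own. Each camera call takes 0.05 s, during which the arm holds its last target. There are 200 camera calls.

## Working session

There is one attempt and no reset: what is moved stays moved. The work goes in short steps, Python scripts to look and compute and a tool call to move; the robot and the scene stay as the last step left them, time stands still between calls to the robot, and variables do not carry over. Pictures are saved under pics/ and viewed, at most 10 in all, crops included, and the job is handed in when it is done.

Besides the shell and the picture viewer there is one more tool, called after ">>>" as name([rows], argument=value, ...), one row to a line, values as JSON. move_arm: Moves the arm, as the interface text tells. Its arguments: {"type":"object","properties":{"moves":{"type":"array","items":{"type":"object","properties":{"turn":{"type":"array","items":{"type":"number"}},"translation":{"type":"array","items":{"type":"number"}},"hand":{"type":"number"}}}},"grip_force":{"type":"number"}},"required":["moves"]}

```bash
mkdir -p pics; cat > h.py <<'E'
import numpy as np, cv2, pickle
from rig import sense, capture
from scipy.spatial.transform import Rotation as Rn
def rot(q): return Rn.from_quat([q[1],q[2],q[3],q[0]]).as_matrix()
def snap(name, fn):
    s=sense(); c=capture(name); c['state']=s
    H=c['image'].shape[0]; c['f']=H/2/np.tan(np.radians(c['vertical_fov'])/2)
    if 'R' not in c:
        T=np.array(c['T_tool_cam']); R=rot(s['ee_rot']); 
        Rwc=R@T[:3,:3]; o=R@T[:3,3]+np.array(s['eef_pos'])
    else:
        Rwc=np.array(c['R']).T; o=-Rwc@np.array(c['t'])
    c['Rwc']=Rwc; c['o']=o
    cv2.imwrite('pics/'+fn+'.png',c['image']); pickle.dump(c,open(fn+'.pkl','wb')); return c
def load(fn): return pickle.load(open(fn+'.pkl','rb'))
def plane(c,uv,z):
    uv=np.atleast_2d(uv).astype(float)
    d=np.c_[(uv[:,0]-c['cx'])/c['f'],(uv[:,1]-c['cy'])/c['f'],np.ones(len(uv))]@c['Rwc'].T
    return c['o']+d*((z-c['o'][2])/d[:,2])[:,None]
def cloud(c):
    z=c['z_map']; v,u=np.indices(z.shape)
    p=np.stack([(u-c['cx'])/c['f']*z,(v-c['cy'])/c['f']*z,z],-1)@c['Rwc'].T+c['o']
    p[z<=0]=np.nan; return p
E
python3 - <<'E'
from h import *
a=snap('scene','scene0');b=snap('side','side0');w=snap('wrist','wrist0')
cv2.imwrite('pics/all0.png',cv2.resize(np.hstack([a['image'],b['image']]),(800,300)))
for c in (a,b,w): print(c['o'].round(),c['Rwc'][:,2].round(2),c['f'])
print(sense())
E
```

```text
[1335.  -12.  833.] [-0.76  0.02 -0.65] 371.84681080761703
[-192.  675.  835.] [ 0.57 -0.55 -0.61] 368.10814243225894
[ 207. -488.  374.] [-0.27 -0.07 -0.96] 269.58441445429605
{'time_s': 0.15, 'joints': array([-1.52340415e+00,  3.13329017e-01,  1.49819390e+00, -1.50710333e-05,
        1.33098005e+00, -2.23396697e-01]), 'dq': array([-2.10337026e-03, -5.18986247e-04, -3.87981612e-03, -6.68400351e-04,
       -5.58942980e-05,  4.62874898e-04]), 'tau': array([ 1.90384846e-03, -4.12362564e+01, -2.59799588e+01, -1.64005237e-04,
        3.16404992e-03, -4.61584392e-06]), 'eef_pos': array([ 140.41248569, -505.72187113,  249.88851836]), 'ee_rot': array([-4.54037143e-04,  9.90847822e-01,  1.34982912e-01,  3.27122813e-05]), 'force': array([-1.33337638,  0.45980073,  0.1885072 ]), 'wrist_torque': array([ 0.02040012, -0.02474903, -0.00274166]), 'grip_force': 0.0, 'grip_width': 0.998299755522044}
```

View pics/scene0.png

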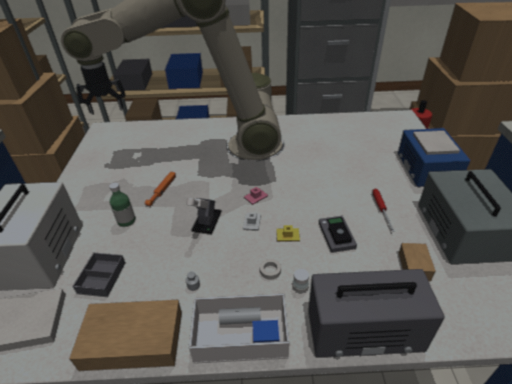

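View pics/side0.png

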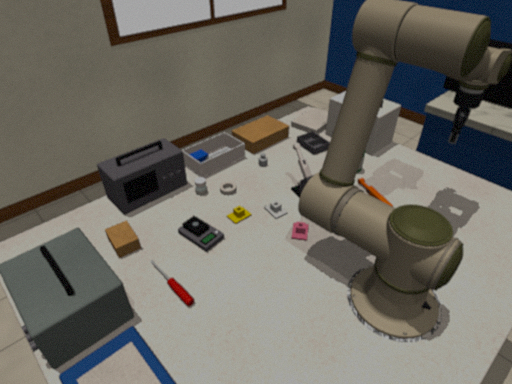

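Scene view: silver mask about (252,221); look-alikes are pink (256,194) and yellow (288,234). The meter is at (337,232), the stand with the white light about (205,215), and the orange look-alike at (160,188). I choose the silver mask and the white light in the stand, and check them in one close crop.

```bash
python3 - <<'E'
from h import *
a=load('scene0');P=cloud(a)
c=a['image'][170:270,140:370]
cv2.imwrite('pics/crop0.png',cv2.resize(c,(800,348),interpolation=cv2.INTER_CUBIC))
for n,u,v in [('mask',252,221),('pink',256,194),('yellow',288,234),('meter',337,232),('foot',207,225),('light',205,205),('head',196,235),('orange',160,188),('bench',225,245)]:
    print(n,P[v,u].round())
E
```

```text
mask [481. -22.  19.]
pink [358.  -5.  27.]
yellow [547.  86.  21.]
meter [567. 229.  40.]
foot [ 482. -166.   11.]
light [ 474. -163.   88.]
head [ 513. -199.   -0.]
orange [ 301. -340.   27.]
bench [ 563. -107.    2.]
```

View pics/crop0.png

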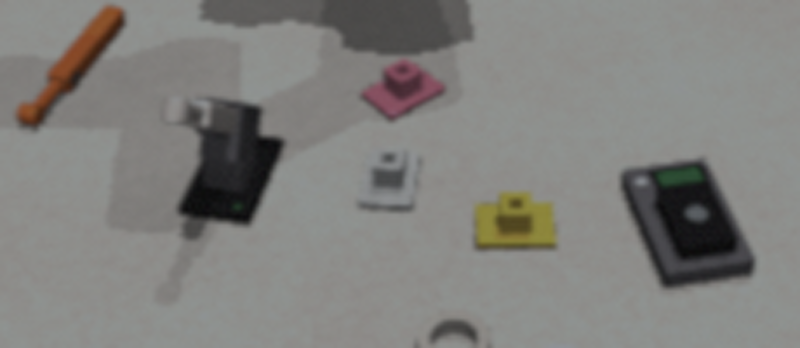

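Crop confirms it: silver mask at crop (388,178), meter at (690,220) with display away from the camera. The stand is at (230,160), with the white light leaning away from the camera, head at (180,110). Next, coarse numbers.

```bash
python3 - <<'E'
from h import *
for n in ('scene0','side0'):
    a=load(n);P=cloud(a);im=a['image']
    hsv=cv2.cvtColor(im,cv2.COLOR_BGR2HSV)
    m=(abs(P[...,0]-460)<130)&(abs(P[...,1]+175)<110)&(P[...,2]>30)&(P[...,2]<250)
    n_,lab,st,ce=cv2.connectedComponentsWithStats(m.astype(np.uint8))
    print(n,st[1:].tolist())
    pts=P[m];v=im[m].mean(1)
    o=np.argsort(-pts[:,2])
    for i in o[::max(1,len(o)//22)]: print(pts[i].round(),v[i].round())
    # meter & mask
    for nm,cx,cy,r,z0,z1 in [('block',567,229,90,34,46),('case',567,229,100,15,28),('plate',481,-22,50,4,13),('collar',481,-22,50,25,40)]:
        q=P[(abs(P[...,0]-cx)<r)&(abs(P[...,1]-cy)<r)&(P[...,2]>z0)&(P[...,2]<z1)][:,:2].astype(np.float32)
        if len(q)>5: print(nm,len(q),cv2.minAreaRect(q),q.mean(0))
E
```

```text
scene0 [[186, 198, 29, 23, 416]]
[ 540. -192.  174.] 137.0
[ 549. -195.  167.] 135.0
[ 546. -185.  164.] 116.0
[ 552. -191.  158.] 115.0
[ 500. -176.  135.] 138.0
[ 502. -174.  129.] 126.0
[ 514. -177.  121.] 88.0
[ 502. -170.  113.] 68.0
[ 496. -172.  101.] 51.0
[ 448. -174.   91.] 82.0
[ 444. -162.   87.] 78.0
[ 459. -153.   79.] 48.0
[ 465. -159.   72.] 64.0
[ 473. -160.   67.] 62.0
[ 451. -152.   64.] 34.0
[ 467. -154.   61.] 40.0
[ 450. -153.   59.] 35.0
[ 433. -148.   56.] 28.0
[ 475. -183.   53.] 42.0
[ 468. -156.   45.] 34.0
[ 468. -179.   38.] 39.0
[ 466. -186.   37.] 40.0
[ 433. -147.   35.] 32.0
[ 479. -163.   30.] 39.0
block 320 ((564.8065795898438, 236.94241333007812), (73.09440612792969, 51.63859558105469), 7.531567573547363) [567.6124  236.25015]
case 490 ((545.074951171875, 233.91390991210938), (133.9853057861328, 81.91038513183594), 9.032163619995117) [549.7632  227.46976]
plate 170 ((479.6431884765625, -35.922584533691406), (71.66996765136719, 92.49351501464844), 83.64908599853516) [480.72937  -25.391953]
collar 63 ((469.0550537109375, -24.70303726196289), (25.46791
[... 518 characters left out ...]
109.0
[ 454. -181.   93.] 150.0
[ 452. -179.   90.] 136.0
[ 444. -159.   87.] 63.0
[ 451. -152.   82.] 39.0
[ 465. -154.   69.] 34.0
[ 464. -154.   57.] 36.0
[ 461. -152.   46.] 39.0
block 281 ((565.701171875, 237.8570098876953), (74.20448303222656, 51.63725280761719), 6.237349510192871) [561.4594  239.11742]
case 497 ((543.625, 235.2828826904297), (133.58523559570312, 83.28797912597656), 6.504205703735352) [520.8824 241.8115]
plate 158 ((479.00335693359375, -21.7950439453125), (99.28384399414062, 97.53865051269531), 88.29804992675781) [465.02487  -13.870322]
collar 67 ((469.41119384765625, -22.964723587036133), (29.624204635620117, 30.423084259033203), 82.252197265625) [467.89053 -22.04928]
```

```bash
cat >> h.py <<'E'
from scipy.linalg import logm, expm
def toolR(head,pitch=0):
    # tool x heading 'head' (world), pitched up by pitch; tool z = down/forward
    x=np.array([np.cos(head)*np.cos(pitch),np.sin(head)*np.cos(pitch),np.sin(pitch)])
    z=np.array([np.cos(head)*np.sin(pitch),np.sin(head)*np.sin(pitch),-np.cos(pitch)])
    return np.c_[x,np.cross(z,x),z]
def head(): 
    R=rot(sense()['ee_rot']); return np.arctan2(R[1,0],R[0,0])
def plan(pos,R1,N=None,start=None):
    s=sense(); p0,R0=(np.array(s['eef_pos']),rot(s['ee_rot'])) if start is None else start
    w=Rn.from_matrix(R0.T@R1).as_rotvec(); d=R0.T@(np.array(pos)-p0)
    n=N or int(max(np.ceil(np.linalg.norm(d)/40),np.ceil(np.linalg.norm(w)/.12),1))
    A=np.eye(4);A[:3,:3]=R0.T@R1;A[:3,3]=d
    T=expm(np.real(logm(A))/n)
    print('n',n,'turn',Rn.from_matrix(T[:3,:3]).as_rotvec().round(4),'trans',T[:3,3].round(1),'total',w.round(3),d.round(1))
    return np.array(pos),R1
E
python3 - <<'E'
from h import *
plan([466,-23,200],toolR(.1)); print(load('wrist0')['T_tool_cam'])
E
```

```text
n 15 turn [-0.0001 -0.      0.0114] trans [ 27.5 -27.5   3.3] total [-0.001 -0.     0.171] [ 442.8 -378.    50.3]
[[ 9.03306273e-04 -9.60937219e-01 -2.76764965e-01  6.85985752e+01]
 [ 9.99998417e-01  1.29227745e-03 -1.22303290e-03  4.03789144e-01]
 [ 1.53291496e-03 -2.76763422e-01  9.60936865e-01 -1.23800655e+02]
 [ 0.00000000e+00  0.00000000e+00  0.00000000e+00  1.00000000e+00]]
```

>>> move_arm([
  {"turn": [0,0,0.0114],"translation": [27.5,-27.5,3.3],"hand": 1},
  {"turn": [0,0,0.0114],"translation": [27.5,-27.5,3.3],"hand": 1},
  {"turn": [0,0,0.0114],"translation": [27.5,-27.5,3.3],"hand": 1},
  {"turn": [0,0,0.0114],"translation": [27.5,-27.5,3.3],"hand": 1},
  {"turn": [0,0,0.0114],"translation": [27.5,-27.5,3.3],"hand": 1},
  {"turn": [0,0,0.0114],"translation": [27.5,-27.5,3.3],"hand": 1},
  {"turn": [0,0,0.0114],"translation": [27.5,-27.5,3.3],"hand": 1},
  {"turn": [0,0,0.0114],"translation": [27.5,-27.5,3.3],"hand": 1},
  {"turn": [0,0,0.0114],"translation": [27.5,-27.5,3.3],"hand": 1},
  {"turn": [0,0,0.0114],"translation": [27.5,-27.5,3.3],"hand": 1},
])

```text
time_s: 0.98
eef_pos: [349.4, -176.0, 217.3]
ee_rot: [0.0, 0.997, 0.078, 0.0]
force: [1.0, -1.2, 0.7]
grip_width: 1.002
grip_force: 0.0
```

>>> move_arm([
  {"turn": [0,0,0.0114],"translation": [27.5,-27.5,3.3],"hand": 1},
  {"turn": [0,0,0.0114],"translation": [27.5,-27.5,3.3],"hand": 1},
  {"turn": [0,0,0.0114],"translation": [27.5,-27.5,3.3],"hand": 1},
  {"turn": [0,0,0.0114],"translation": [27.5,-27.5,3.3],"hand": 1},
  {"turn": [0,0,0.0114],"translation": [27.5,-27.5,3.3],"hand": 1},
  {"turn": [0,0,0],"translation": [0,0,0],"hand": 1},
  {"turn": [0,0,0],"translation": [0,0,0],"hand": 1},
])

```text
time_s: 1.57
eef_pos: [466.9, -21.8, 200.2]
ee_rot: [-0.0, 0.999, 0.052, -0.001]
force: [0.8, 0.2, -0.5]
grip_width: 1.001
grip_force: 0.0
```

```bash
python3 - <<'E'
from h import *
c=snap('wrist','wrist1');s=sense();print(s['time_s'],s['eef_pos'],head())
P=cloud(c)
for nm,z0,z1 in [('plate',5,12),('collar',27,38)]:
    m=((P[...,2]>z0)&(P[...,2]<z1)&(abs(P[...,0]-469)<60)&(abs(P[...,1]+23)<60)).astype(np.uint8)
    q=P[m>0][:,:2].astype(np.float32); print(nm,len(q),cv2.minAreaRect(q),q.mean(0),P[m>0][:,2].mean(), cv2.boundingRect(m))
E
```

```text
1.6167 [466.52087503 -22.85370486 200.41712608] 0.10133982135141521
plate 1744 ((467.6152648925781, -24.747880935668945), (50.05004119873047, 70.18909454345703), 81.58499908447266) [470.70227 -24.37381] 8.24265858115132 (231, 138, 55, 65)
collar 541 ((467.62945556640625, -24.694904327392578), (27.891626358032227, 28.358642578125), 81.24434661865234) [468.25595  -24.766983] 32.14234217898644 (243, 160, 31, 31)
```

View pics/wrist1.png

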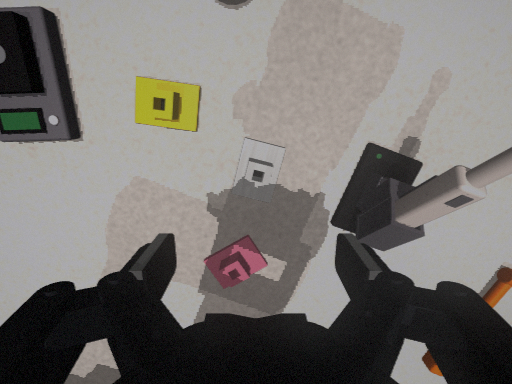

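Wrist view: silver mask at (262,165), light in its stand at right (430,200), meter at upper left (20,70). The mask measures 70x50 at z 8 and 28x28 at z 32, so the sizes check out.

```bash
python3 - <<'E'
from h import *
T=plan([467.6,-24.7,75],toolR(-.147)); plan([467.6,-24.7,31],toolR(-.147),start=T)
# stand/light coarse in wrist1
c=load('wrist1');P=cloud(c);im=c['image'].astype(int)
m=(P[...,2]>60)&(P[...,0]>440)&(P[...,1]<-130)&(im.min(2)>110)
q=P[m];print(len(q))
for z in range(80,190,10):
    k=q[abs(q[:,2]-z)<2]
    if len(k): print(z,len(k),k.min(0).round(1),k.max(0).round(1))
E
```

```text
n 4 turn [-0.      0.0003  0.0621] trans [ 0.3  0.5 31.4] total [-0.     0.001  0.248] [  1.    2.  125.4]
n 2 turn [0. 0. 0.] trans [ 0.  0. 22.] total [0. 0. 0.] [ 0.  0. 44.]
2044
80 1 [ 447.9 -187.9   81.5] [ 447.9 -187.9   81.5]
90 79 [ 442.7 -185.8   88. ] [ 458.7 -159.4   91.9]
100 90 [ 458.3 -183.9   98. ] [ 499.7 -161.4  102. ]
110 105 [ 467.  -185.4  108. ] [ 477.8 -164.2  112. ]
120 94 [ 477.5 -188.9  118. ] [ 512.7 -167.   122. ]
130 248 [ 487.2 -192.7  128. ] [ 516.9 -167.9  132. ]
140 112 [ 504.8 -188.8  138. ] [ 527.3 -177.1  142. ]
150 85 [ 513.9 -187.5  148. ] [ 523.3 -179.9  151.9]
```

>>> move_arm([
  {"turn": [0,0,0.0621],"translation": [0.3,0.5,31.4],"hand": 1},
  {"turn": [0,0,0.0621],"translation": [0.3,0.5,31.4],"hand": 1},
  {"turn": [0,0,0.0621],"translation": [0.3,0.5,31.4],"hand": 1},
  {"turn": [0,0,0.0621],"translation": [0.3,0.5,31.4],"hand": 1},
  {"turn": [0,0,0],"translation": [0,0,22],"hand": 1},
  {"turn": [0,0,0],"translation": [0,0,22],"hand": 1},
  {"turn": [0,0,0],"translation": [0,0,0],"hand": 1},
  {"turn": [0,0,0],"translation": [0,0,0],"hand": 1},
])

```text
time_s: 2.28
eef_pos: [467.4, -26.0, 31.3]
ee_rot: [-0.0, 0.997, -0.075, -0.001]
force: [0.4, -0.0, 0.2]
grip_width: 0.998
grip_force: 0.0
```

>>> move_arm([
  {"turn": [0,0,0],"translation": [0,0,0],"hand": 0},
  {"turn": [0,0,0],"translation": [0,0,0],"hand": 0},
  {"turn": [0,0,0],"translation": [0,0,0],"hand": 0},
  {"turn": [0,0,0],"translation": [0,0,0],"hand": 0},
  {"turn": [0,0,0],"translation": [0,0,0],"hand": 0},
  {"turn": [0,0,0],"translation": [0,0,0],"hand": 0},
  {"turn": [0,0,0],"translation": [0,0,0],"hand": 0},
  {"turn": [0,0,0],"translation": [0,0,0],"hand": 0},
], grip_force=40)

```text
time_s: 2.95
eef_pos: [468.3, -25.2, 31.9]
ee_rot: [0.0, 0.997, -0.074, 0.001]
force: [-1.0, -0.9, 5.6]
grip_width: 0.319
grip_force: 40.2
```

```bash
python3 - <<'E'
from h import *
s=sense();print({k:np.round(s[k],3) for k in('time_s','eef_pos','force','grip_width','grip_force')},head())
T=plan([467.6,-24.7,110],rot(s['ee_rot']))
plan([480,170,175],toolR(.1),start=T)
E
```

```text
{'time_s': np.float64(2.95), 'eef_pos': array([468.33 , -25.242,  31.939]), 'force': array([-0.973, -0.862,  5.586]), 'grip_width': np.float64(0.319), 'grip_force': np.float64(40.203)} -0.14838262810744857
n 2 turn [ 0. -0. -0.] trans [ -0.4  -0.2 -39. ] total [0. 0. 0.] [ -0.7  -0.4 -78.1]
n 6 turn [ 0.0001 -0.0002 -0.0414] trans [  0.6 -32.6 -10.8] total [ 0.    -0.001 -0.248] [ -16.4 -194.4  -65.1]
```

>>> move_arm([
  {"turn": [0,0,0],"translation": [0,0,-20],"hand": 0},
  {"turn": [0,0,0],"translation": [0,0,-39],"hand": 0},
  {"turn": [0,0,0],"translation": [0,0,-20],"hand": 0},
  {"turn": [0,0,-0.0414],"translation": [0.6,-32.6,-10.8],"hand": 0},
  {"turn": [0,0,-0.0414],"translation": [0.6,-32.6,-10.8],"hand": 0},
  {"turn": [0,0,-0.0414],"translation": [0.6,-32.6,-10.8],"hand": 0},
  {"turn": [0,0,-0.0414],"translation": [0.6,-32.6,-10.8],"hand": 0},
  {"turn": [0,0,-0.0414],"translation": [0.6,-32.6,-10.8],"hand": 0},
  {"turn": [0,0,-0.0414],"translation": [0.6,-32.6,-10.8],"hand": 0},
  {"turn": [0,0,0],"translation": [0,0,0],"hand": 0},
])

```text
time_s: 3.78
eef_pos: [480.2, 174.2, 177.0]
ee_rot: [-0.001, 0.999, 0.053, 0.002]
force: [0.6, 0.2, -0.9]
grip_width: 0.321
grip_force: 40.2
```

>>> move_arm([
  {"turn": [0,0,0],"translation": [0,0,0],"hand": 0},
  {"turn": [0,0,0],"translation": [0,0,0],"hand": 0},
])

```text
time_s: 3.95
eef_pos: [480.0, 169.3, 174.7]
ee_rot: [0.0, 0.999, 0.05, -0.0]
force: [-0.0, 0.4, -1.0]
grip_width: 0.317
grip_force: 40.2
```

```bash
python3 - <<'E'
from h import *
c=snap('wrist','wrist2');s=sense();print(s['time_s'],s['eef_pos'],head(),s['grip_width'],s['force'])
P=cloud(c); R=rot(s['ee_rot']); Q=(P-s['eef_pos'])@R   # tool coords
for nm,z0,z1 in [('block',36,44),('case',17,27)]:
    m=(P[...,2]>z0)&(P[...,2]<z1)&(abs(P[...,0]-565)<110)&(abs(P[...,1]-237)<70)
    q=P[m][:,:2].astype(np.float32); print(nm,len(q),cv2.minAreaRect(q),q.mean(0),P[m][:,2].mean())
for zt in (-1,23):
  m=(abs(Q[...,2]-zt)<4)&(abs(Q[...,0])<60)&(abs(Q[...,1])<45)
  q=Q[m]; print(zt,len(q), cv2.minAreaRect(q[:,:2].astype(np.float32)) if len(q) else '',q.mean(0) if len(q) else '')
E
```

```text
4.0 [480.09434077 168.89688604 174.56000667] 0.09878713739525405 0.31885714121544423 [-0.15711215 -0.83856919 -1.10365168]
block 4615 ((563.205810546875, 237.2226104736328), (70.08375549316406, 50.396507263183594), 7.929540634155273) [564.59143 236.91609] 40.30747033093765
case 6292 ((543.4727172851562, 234.40567016601562), (130.26626586914062, 80.31513977050781), 7.946200847625732) [534.51404 229.63548] 22.543828268506648
-1 2777 ((-0.5612754821777344, 0.1766681671142578), (28.91419219970703, 54.235801696777344), 0.10785865038633347) [ 1.30642855  0.27930867 -0.39588956]
23 4159 ((-0.5570564270019531, 0.13079452514648438), (70.20955657958984, 50.15554428100586), 0.12151948362588882) [17.13208093  0.21550694 23.57724553]
```

View pics/wrist2.png

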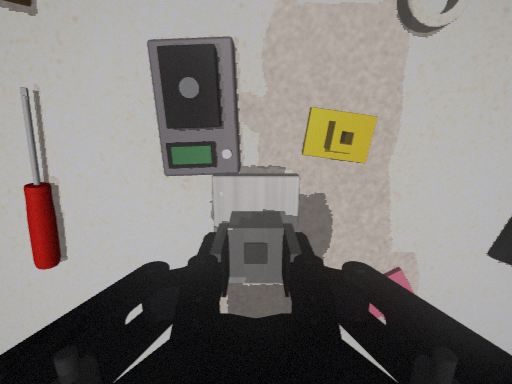

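Wrist view: meter block at (190,85) with display (190,155). The mask is gripped square at (255,245), and its measured offset in the tool is (-0.6,0.1).

```bash
python3 - <<'E'
from h import *
T=plan([563.7,237.4,100],toolR(.1365)); plan([563.7,237.4,80],toolR(.1365),start=T)
E
```

```text
n 4 turn [ 0.      0.0003 -0.0094] trans [ 22.7 -14.7  18.6] total [ 0.     0.001 -0.038] [ 90.  -59.9  74.5]
n 1 turn [0. 0. 0.] trans [ 0.  0. 20.] total [0. 0. 0.] [ 0.  0. 20.]
```

>>> move_arm([
  {"turn": [0,0,-0.0094],"translation": [22.7,-14.7,18.6],"hand": 0},
  {"turn": [0,0,-0.0094],"translation": [22.7,-14.7,18.6],"hand": 0},
  {"turn": [0,0,-0.0094],"translation": [22.7,-14.7,18.6],"hand": 0},
  {"turn": [0,0,-0.0094],"translation": [22.7,-14.7,18.6],"hand": 0},
  {"turn": [0,0,0],"translation": [0,0,10],"hand": 0},
  {"turn": [0,0,0],"translation": [0,0,10],"hand": 0},
  {"turn": [0,0,0],"translation": [0,0,0],"hand": 0},
  {"turn": [0,0,0],"translation": [0,0,0],"hand": 0},
  {"turn": [0,0,0],"translation": [0,0,0],"hand": 0},
])

```text
time_s: 4.75
eef_pos: [564.0, 237.7, 81.8]
ee_rot: [-0.0, 0.998, 0.068, 0.001]
force: [0.1, -0.3, -0.8]
grip_width: 0.316
grip_force: 40.1
```

```bash
python3 - <<'E'
from h import *
c=snap('wrist','wrist3');s=sense();print(s['time_s'],s['eef_pos'],head(),s['grip_width'],s['force'])
P=cloud(c); R=rot(s['ee_rot']); Q=(P-s['eef_pos'])@R
for nm,z0,z1,b in [('case',17,27,0),('block',36,43.5,0),('plate',50,60,0)]:
    m=(P[...,2]>z0)&(P[...,2]<z1)&(abs(P[...,0]-555)<110)&(abs(P[...,1]-237)<60)
    q=P[m]; 
    if len(q)<10: print(nm,len(q)); continue
    print(nm,len(q),cv2.minAreaRect(q[:,:2].astype(np.float32)),q[:,2].mean(), 'toolx max',np.percentile(Q[m][:,0],99.5), 'tool y range',np.percentile(Q[m][:,1],[.5,99.5]))
E
```

```text
4.8 [564.14748573 237.8120579   81.92296194] 0.1365682475426133 0.31699470070600616 [-0.35905143  0.07447825 -0.94686684]
case 5287 ((543.61376953125, 234.3601837158203), (129.9777374267578, 80.3199462890625), 7.884525299072266) 22.40355004981958 toolx max 43.91203941628805 tool y range [-38.9301612   40.24181635]
block 391 ((596.9886474609375, 241.6836395263672), (2.815697193145752, 49.8830451965332), 7.504532814025879) 39.53552279375347 toolx max 34.23618709568754 tool y range [-24.11429869  25.37396529]
plate 4172 ((563.584716796875, 237.04812622070312), (70.20052337646484, 50.065711975097656), 7.550953388214111) 57.788709386981864 toolx max 34.19556587197534 tool y range [-23.93931167  25.37757396]
```

>>> move_arm([
  {"turn": [0,0,-0.006],"translation": [-0.2,0,3],"hand": 0},
  {"turn": [0,0,0],"translation": [0,0,3],"hand": 0},
  {"turn": [0,0,0],"translation": [0,0,2],"hand": 0},
  {"turn": [0,0,0],"translation": [0,0,1],"hand": 0},
  {"turn": [0,0,0],"translation": [0,0,0],"hand": 0},
  {"turn": [0,0,0],"translation": [0,0,0],"hand": 0},
])

```text
time_s: 5.3
eef_pos: [563.6, 238.3, 72.0]
ee_rot: [0.0, 0.997, 0.072, 0.0]
force: [-2.5, -1.5, 4.0]
grip_width: 0.319
grip_force: 40.7
```

```bash
python3 - <<'E'
from h import *
c=snap('wrist','wrist4');s=sense();print(s['time_s'],s['eef_pos'],head(),s['grip_width'],s['force'])
P=cloud(c)
for nm,z0,z1 in [('case',17,27),('plate',44,56)]:
    m=(P[...,2]>z0)&(P[...,2]<z1)&(abs(P[...,0]-555)<110)&(abs(P[...,1]-237)<60)
    q=P[m]; r=cv2.minAreaRect(q[:,:2].astype(np.float32));print(nm,len(q),r,q[:,2].mean())
    if nm=='case': print(np.array(r[0])+20*np.array([np.cos(np.radians(r[2])),np.sin(np.radians(r[2]))]))
E
```

```text
5.35 [563.61737016 238.27932557  71.95574493] 0.14347522893671916 0.31490811643220973 [-3.38631193 -1.4257548   4.60370775]
case 6305 ((544.0098876953125, 234.38665771484375), (129.5074462890625, 80.32332611083984), 7.976824760437012) 22.508752795671285
[563.81637332 237.16210855]
plate 4347 ((563.21923828125, 237.64959716796875), (70.15897369384766, 50.00986099243164), 8.061324119567871) 48.477456759059116
```

>>> move_arm([
  {"turn": [0,0,0],"translation": [0,0,-2],"hand": 0},
  {"turn": [0,0,0],"translation": [0.3,0.5,0],"hand": 0},
  {"turn": [0,0,0],"translation": [0,0,0],"hand": 0},
  {"turn": [0,0,0],"translation": [0,0,1],"hand": 0},
  {"turn": [0,0,0],"translation": [0,0,1],"hand": 0},
  {"turn": [0,0,0],"translation": [0,0,0],"hand": 0},
  {"turn": [0,0,0],"translation": [0,0,0],"hand": 0},
])

```text
time_s: 5.93
eef_pos: [564.0, 237.9, 72.0]
ee_rot: [0.0, 0.997, 0.072, 0.0]
force: [-2.8, -0.2, 4.6]
grip_width: 0.322
grip_force: 40.8
```

```bash
cat > chk.py <<'E'
from h import *
import sys
c=snap('wrist',sys.argv[1]);s=sense();print(s['time_s'],s['eef_pos'],head(),s['grip_width'],s['force'])
P=cloud(c)
for nm,z0,z1 in [('case',17,27),('plate',44,56)]:
    m=(P[...,2]>z0)&(P[...,2]<z1)&(abs(P[...,0]-555)<110)&(abs(P[...,1]-237)<60)
    q=P[m]; r=cv2.minAreaRect(q[:,:2].astype(np.float32));print(nm,len(q),r,q[:,2].mean())
    if nm=='case': print(np.array(r[0])+20*np.array([np.cos(np.radians(r[2])),np.sin(np.radians(r[2]))]))
E
python3 chk.py wrist5; python3 chk.py wrist5b
```

```text
5.9833 [564.0461367  237.86352729  71.95641734] 0.14338946786705878 0.31623910219725676 [-3.65231481 -1.15839861  5.57076182]
case 6288 ((544.3102416992188, 234.55062866210938), (128.81015014648438, 80.26522827148438), 7.707029342651367) 22.516101403182432
[564.12957678 237.23278393]
plate 4353 ((563.765625, 237.2556915283203), (69.9078140258789, 50.229759216308594), 8.078125953674316) 48.474787068384906
6.0333 [564.05037312 237.84759544  71.97486378] 0.14340647074224208 0.31619500776293086 [-2.92933027 -0.72220592  5.37181489]
case 6281 ((544.2935180664062, 234.5474090576172), (128.8575439453125, 80.20713806152344), 7.681458473205566) 22.51211112294484
[564.11404821 237.22071877]
plate 4358 ((563.548583984375, 237.1298828125), (70.2967758178711, 50.20158004760742), 8.242198944091797) 48.47226571310026
```

Flush to within about 0.3 mm. Releasing.

>>> move_arm([
  {"turn": [0,0,0],"translation": [0,0,0],"hand": 0.5},
  {"turn": [0,0,0],"translation": [0,0,0],"hand": 0.7},
  {"turn": [0,0,0],"translation": [0,0,0],"hand": 1},
  {"turn": [0,0,0],"translation": [0,0,0],"hand": 1},
  {"turn": [0,0,0],"translation": [0,0,0],"hand": 1},
  {"turn": [0,0,0],"translation": [0,0,-20],"hand": 1},
  {"turn": [0,0,0],"translation": [-10,0,-40],"hand": 1},
  {"turn": [0,0,0],"translation": [-20,0,-35],"hand": 1},
  {"turn": [0,0,0],"translation": [0,0,0],"hand": 1},
  {"turn": [0,0,0],"translation": [0,0,0],"hand": 1},
])

```text
time_s: 6.87
eef_pos: [534.6, 233.8, 168.7]
ee_rot: [-0.0, 0.997, 0.072, 0.002]
force: [-1.1, 0.4, -0.6]
grip_width: 0.996
grip_force: 0.0
```

```bash
python3 chk.py wrist6; python3 - <<'E'
from h import *
c=load('wrist1');P=cloud(c);im=c['image'].astype(int)
# stand foot & light from wrist1 : light top face (z along axis), foot rect
m=(P[...,2]>8)&(P[...,2]<16)&(P[...,0]>400)&(P[...,1]<-110)&(P[...,1]>-270)&(im.max(2)<90)
q=P[m];print('foot',len(q),cv2.minAreaRect(q[:,:2].astype(np.float32)))
for h in (-.15,-.2,-.25): 
    pass
m=(P[...,2]>100)&(P[...,0]>440)&(P[...,1]<-130)&(P[...,1]>-260)&(P[...,0]<540)
q=P[m]; print(len(q))
# light top face normal approx (-.7ch,-.7sh,.7): RANSAC plane
rng=np.random.default_rng(0);best=0
for _ in range(800):
    a=q[rng.choice(len(q),3,False)];n=np.cross(a[1]-a[0],a[2]-a[0]);l=np.linalg.norm(n)
    if l<1: continue
    n/=l; k=abs((q-a[0])@n)<1.0
    if k.sum()>best: best=k.sum();bn=n;bk=k
t=q[bk];cen=t.mean(0);n=np.linalg.svd(t-cen,full_matrices=False)[2][2];n*=np.sign(n[2]);print('top face',len(t),n,cen,'heading',np.arctan2(-n[1],-n[0]))
u=np.linalg.svd(t-cen,full_matrices=False)[2];print(u[0],[np.ptp((t-cen)@u[i]) for i in(0,1)])
E
```

```text
6.9167 [534.2643952  233.60234525 166.89872381] 0.14345719112231314 0.9967039656495397 [ 0.43606796  0.28072878 -1.05432059]
case 5343 ((543.7057495117188, 234.48388671875), (129.51283264160156, 80.33393859863281), 7.745294094085693) 22.478680656975158
[563.52328891 237.17927765]
plate 3142 ((563.19580078125, 237.21197509765625), (70.20376586914062, 50.08945083618164), 8.189756393432617) 48.33140998601201
foot 2666 ((454.0232238769531, -170.0693359375), (69.55391693115234, 109.84378051757812), 76.08489227294922)
3263
top face 958 [0.18615279 0.96503299 0.18454935] [ 500.69506241 -172.79828516  124.212699  ] heading -1.761353661818507
[-0.69492224  0.26210377 -0.66961534] [np.float64(82.30212560855344), np.float64(23.544919236245466)]
```

Mask sits flush: centre within 0.3 mm of the block, yaw within 0.4°, top at z 48. Now a pre-grasp view of the light.

```bash
python3 - <<'E'
from h import *
R1=toolR(-.243,np.pi/4); p=np.array([473.9,-175.5,95])-130*R1[:,2]; print(p)
plan(p,R1,13)
s=sense();R0=rot(s['ee_rot']);A=np.eye(4);A[:3,:3]=R0.T@R1;A[:3,3]=R0.T@(p-s['eef_pos']);L=np.real(logm(A))
B=np.eye(4);B[:3,:3]=R0;B[:3,3]=s['eef_pos']
for f in(.25,.5,.75,1):print((B@expm(L*f))[:3,3].round())
E
```

```text
[ 384.6767964  -153.38168318  186.92388155]
n 13 turn [-0.0117  0.0596  0.0282] trans [-9.8 30.4 -4.6] total [-0.152  0.775  0.366] [-203.4  361.6  -20.2]
[513. 132. 181.]
[479.  33. 190.]
[436. -62. 193.]
[ 385. -153.  187.]
```

>>> move_arm([
  {"turn": [-0.0117,0.0596,0.0282],"translation": [-9.8,30.4,-4.6],"hand": 1},
  {"turn": [-0.0117,0.0596,0.0282],"translation": [-9.8,30.4,-4.6],"hand": 1},
  {"turn": [-0.0117,0.0596,0.0282],"translation": [-9.8,30.4,-4.6],"hand": 1},
  {"turn": [-0.0117,0.0596,0.0282],"translation": [-9.8,30.4,-4.6],"hand": 1},
  {"turn": [-0.0117,0.0596,0.0282],"translation": [-9.8,30.4,-4.6],"hand": 1},
  {"turn": [-0.0117,0.0596,0.0282],"translation": [-9.8,30.4,-4.6],"hand": 1},
  {"turn": [-0.0117,0.0596,0.0282],"translation": [-9.8,30.4,-4.6],"hand": 1},
  {"turn": [-0.0117,0.0596,0.0282],"translation": [-9.8,30.4,-4.6],"hand": 1},
  {"turn": [-0.0117,0.0596,0.0282],"translation": [-9.8,30.4,-4.6],"hand": 1},
  {"turn": [-0.0117,0.0596,0.0282],"translation": [-9.8,30.4,-4.6],"hand": 1},
])

```text
time_s: 7.75
eef_pos: [434.9, -64.1, 191.5]
ee_rot: [0.035, 0.954, -0.068, 0.289]
force: [0.6, 0.6, 0.4]
grip_width: 0.999
grip_force: 0.0
```

>>> move_arm([
  {"turn": [-0.0117,0.0596,0.0282],"translation": [-9.8,30.4,-4.6],"hand": 1},
  {"turn": [-0.0117,0.0596,0.0282],"translation": [-9.8,30.4,-4.6],"hand": 1},
  {"turn": [-0.0117,0.0596,0.0282],"translation": [-9.8,30.4,-4.6],"hand": 1},
  {"turn": [0,0,0],"translation": [0,0,0],"hand": 1},
  {"turn": [0,0,0],"translation": [0,0,0],"hand": 1},
  {"turn": [0,0,0],"translation": [0,0,0],"hand": 1},
])

```text
time_s: 8.25
eef_pos: [407.6, -113.9, 188.3]
ee_rot: [0.034, 0.936, -0.092, 0.337]
force: [0.8, -0.1, -0.6]
grip_width: 1.002
grip_force: 0.0
```

```bash
python3 - <<'E'
from h import *
c=snap('wrist','wrist7');s=sense();print(s['time_s'],s['eef_pos'],head(),s['force'])
P=cloud(c);R=rot(s['ee_rot']);Q=(P-s['eef_pos'])@R
print(R.round(3).tolist())
# tool coords: expect light top face at tool z ~ 118, x along axis
m=(abs(Q[...,1])<50)&(Q[...,2]>108)&(Q[...,2]<126)&(abs(Q[...,0])<110)
q=Q[m];v=c['image'][m].mean(1)
for x in range(-60,111,10):
    k=abs(q[:,0]-x)<3
    if k.sum()>5: print(x,k.sum(),'y',q[k,1].min().round(1),q[k,1].max().round(1),'z',np.median(q[k,2]).round(1),'bright',v[k].mean().round())
E
```

```text
8.3 [ 407.80025055 -113.60572827  188.46838717] -0.1932014754943751 [ 0.02253575  0.5324321  -0.56368714]
[[0.756, -0.194, 0.626], [-0.148, -0.981, -0.126], [0.638, 0.003, -0.77]]
-60 86 y 26.9 50.0 z 108.6 bright 57.0
-50 27 y 27.5 46.5 z 108.2 bright 56.0
-30 12 y 28.9 34.8 z 120.2 bright 53.0
-20 110 y 34.8 50.0 z 110.7 bright 130.0
-10 109 y 35.2 49.6 z 109.9 bright 131.0
0 98 y 35.5 49.8 z 109.1 bright 129.0
10 62 y 36.1 49.9 z 108.8 bright 123.0
20 27 y 36.4 46.8 z 110.8 bright 97.0
30 25 y 36.8 38.4 z 111.0 bright 88.0
40 30 y 37.2 47.3 z 114.5 bright 96.0
50 67 y 42.2 49.6 z 109.5 bright 127.0
60 56 y 42.6 49.7 z 110.1 bright 122.0
70 41 y 43.1 47.5 z 109.7 bright 115.0
80 27 y 43.4 46.0 z 110.1 bright 92.0
90 18 y 40.4 41.7 z 114.3 bright 73.0
100 12 y 42.0 46.5 z 116.3 bright 112.0
```

View pics/wrist7.png

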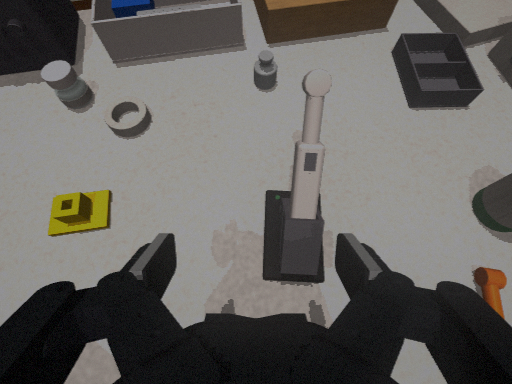

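The wrist view shows the light at (310,170), head (317,80), tube mouth about (303,218). The arm stopped short on clipped rows, so I measure from here in the light's own frame.

```bash
python3 - <<'E'
from h import *
c=load('wrist7');P=cloud(c)
print(cv2.cvtColor(c['image'],cv2.COLOR_BGR2HSV)[170,300])
for h in (-.243,):
    R=toolR(h,np.pi/4); o=np.array([473.9,-175.5,95]); Q=(P-o)@R
    m=(abs(Q[...,1])<30)&(Q[...,2]<9)&(Q[...,2]>-30)&(Q[...,0]>-60)&(Q[...,0]<120)
    print(Q[180,308].round(1),Q[82,317].round(1))
    for x in range(-50,116,8):
        k=m&(abs(Q[...,0]-x)<2); q=Q[k]
        if len(q)<5: continue
        zt=np.percentile(q[:,2],20); t=q[q[:,2]<zt+3]
        print(x,len(q),'z',zt.round(1),'y',t[:,1].min().round(1),t[:,1].max().round(1),'mid',((t[:,1].min()+t[:,1].max())/2).round(1),c['image'][k].mean().round())
    hd=m&(Q[...,0]>70);q=Q[hd];print('x max',q[:,0].max())
    bb=cv2.boundingRect(m.astype(np.uint8));print(bb)
E
```

```text
[  9  22 151]
[ 12.7   0.2 -12.9] [93.3 -0.5 -8.1]
-50 150 z -19.0 y -17.8 18.1 mid 0.1 58.0
-42 148 z -19.1 y -17.4 18.2 mid 0.4 63.0
-34 162 z -19.2 y -17.9 18.4 mid 0.3 64.0
-26 343 z -18.6 y -17.7 18.2 mid 0.3 73.0
-18 116 z -13.0 y -11.3 11.3 mid -0.0 131.0
-10 108 z -12.9 y -11.8 11.3 mid -0.2 132.0
-2 112 z -12.9 y -11.7 11.4 mid -0.1 132.0
6 117 z -13.1 y -11.4 11.2 mid -0.1 132.0
14 121 z -12.8 y -11.3 11.1 mid -0.1 134.0
22 120 z -13.2 y -11.1 11.0 mid -0.1 115.0
30 134 z -13.5 y -11.0 11.4 mid 0.2 104.0
38 144 z -13.2 y -11.5 11.5 mid -0.0 121.0
46 106 z -8.7 y -8.4 8.3 mid -0.0 131.0
54 85 z -7.9 y -5.8 6.4 mid 0.3 129.0
62 85 z -7.8 y -6.2 6.4 mid 0.1 129.0
70 91 z -8.0 y -5.8 6.8 mid 0.5 129.0
78 94 z -7.7 y -6.2 6.7 mid 0.2 128.0
86 122 z -8.9 y -9.3 10.0 mid 0.4 128.0
94 157 z -9.1 y -10.6 10.7 mid 0.1 138.0
102 64 z -8.8 y -6.6 7.2 mid 0.3 145.0
x max 102.94183224805833
(282, 69, 50, 186)
```

```bash
python3 - <<'E'
from h import *
R=toolR(-.243,np.pi/4); o=np.array([473.9,-175.5,95])-.8*R[:,2]
plan(o-90*R[:,2],R,4)
E
```

```text
n 4 turn [-0.0075  0.0233  0.0092] trans [-2.4 11.1  7.7] total [-0.03   0.093  0.037] [-9.  44.7 30.7]
```

>>> move_arm([
  {"turn": [-0.0075,0.0233,0.0092],"translation": [-2.4,11.1,7.7],"hand": 1},
  {"turn": [-0.0075,0.0233,0.0092],"translation": [-2.4,11.1,7.7],"hand": 1},
  {"turn": [-0.0075,0.0233,0.0092],"translation": [-2.4,11.1,7.7],"hand": 1},
  {"turn": [-0.0075,0.0233,0.0092],"translation": [-2.4,11.1,7.7],"hand": 1},
  {"turn": [0,0,0],"translation": [0,0,0],"hand": 1},
  {"turn": [0,0,0],"translation": [0,0,0],"hand": 1},
  {"turn": [0,0,0],"translation": [0,0,0],"hand": 1},
])

```text
time_s: 8.88
eef_pos: [411.4, -159.6, 159.8]
ee_rot: [0.046, 0.917, -0.111, 0.38]
force: [0.4, 0.7, 0.5]
grip_width: 0.995
grip_force: 0.0
```

```bash
python3 - <<'E'
from h import *
R=toolR(-.243,np.pi/4); o=np.array([473.9,-175.5,95])-.8*R[:,2]
s=sense();print(s['time_s'],s['eef_pos'],(np.array(s['eef_pos'])-o)@R,s['joints'])
plan(o,R,4)
E
```

```text
8.8833 [ 411.42477965 -159.56048994  159.76127488] [  0.20241017  -0.43870465 -90.58386308] [-0.88170598  0.00696436  2.3683608   1.38129392  0.44451001 -0.27494151]
n 4 turn [-0.0002 -0.0002  0.0002] trans [-0.1  0.1 22.6] total [-0.001 -0.001  0.001] [-0.3  0.5 90.6]
```

>>> move_arm([
  {"turn": [0,0,0],"translation": [0,0.1,22],"hand": 1},
  {"turn": [0,0,0],"translation": [0,0.1,22],"hand": 1},
  {"turn": [0,0,0],"translation": [0,0.1,22],"hand": 1},
  {"turn": [0,0,0],"translation": [0,0.1,12],"hand": 1},
  {"turn": [0,0,0],"translation": [0,0,12],"hand": 1},
  {"turn": [0,0,0],"translation": [0,0,0],"hand": 1},
  {"turn": [0,0,0],"translation": [0,0,0],"hand": 1},
  {"turn": [0,0,0],"translation": [0,0,0],"hand": 1},
])

```text
time_s: 9.55
eef_pos: [472.8, -175.7, 96.7]
ee_rot: [0.047, 0.917, -0.112, 0.381]
force: [-0.6, 0.4, 0.2]
grip_width: 1.0
grip_force: 0.0
```

```bash
python3 - <<'E'
from h import *
R=toolR(-.243,np.pi/4); o=np.array([473.9,-175.5,95])-.8*R[:,2]
s=sense();print(s['time_s'],(np.array(s['eef_pos'])-o)@R,s['joints'],s['force'])
plan(o,R,1)
E
```

```text
9.55 [ 0.53183202  0.42141205 -1.12552411] [-0.76189053  0.3138243   2.25554246  1.93858564  0.38590215 -0.77801521] [-0.59965228  0.35210031  0.17963142]
n 1 turn [ 0.0002 -0.0021  0.0009] trans [-0.5 -0.4  1.1] total [ 0.    -0.002  0.001] [-0.5 -0.4  1.1]
```

>>> move_arm([
  {"turn": [0,0,0],"translation": [-0.5,-0.3,1],"hand": 0},
  {"turn": [0,0,0],"translation": [0,0,0],"hand": 0},
  {"turn": [0,0,0],"translation": [0,0,0],"hand": 0},
  {"turn": [0,0,0],"translation": [0,0,0],"hand": 0},
  {"turn": [0,0,0],"translation": [0,0,0],"hand": 0},
  {"turn": [0,0,0],"translation": [0,0,0],"hand": 0},
  {"turn": [0,0,0],"translation": [0,0,0],"hand": 0},
  {"turn": [0,0,0],"translation": [0,0,0],"hand": 0},
  {"turn": [0,0,0],"translation": [0,0,0],"hand": 0},
], grip_force=60)

```text
time_s: 10.3
eef_pos: [473.1, -176.0, 95.2]
ee_rot: [0.047, 0.917, -0.112, 0.381]
force: [-5.9, 1.0, 7.2]
grip_width: 0.273
grip_force: 58.3
```

>>> move_arm([
  {"turn": [0,0,0],"translation": [0,0,-0.7],"hand": 0},
  {"turn": [0,0,0],"translation": [6,0,0],"hand": 0},
  {"turn": [0,0,0],"translation": [10,0,0],"hand": 0},
  {"turn": [0,0,0],"translation": [10,0,0],"hand": 0},
  {"turn": [0,0,0],"translation": [0,0,0],"hand": 0},
])

```text
time_s: 10.72
eef_pos: [491.5, -180.9, 115.0]
ee_rot: [0.047, 0.916, -0.112, 0.381]
force: [0.2, -0.5, -1.7]
grip_width: 0.27
grip_force: 58.7
```

```bash
python3 - <<'E'
from h import *
R=toolR(-.243,np.pi/4); o=np.array([473.9,-175.5,95])-.8*R[:,2]
s=sense();print(s['time_s'],(np.array(s['eef_pos'])-o)@R,s['joints'],R.T@s['force'],s['grip_width'])
plan(o+R@[80,0,-.8],R,5)
E
```

```text
10.7167 [27.13536532  0.96095516 -0.3024625 ] [-0.73425517  0.29577291  2.19399039  1.77896776  0.34774173 -0.58241722] [-1.02193379  0.45971852  1.40275175] 0.27047141420235815
n 5 turn [ 0.0003 -0.0007  0.0002] trans [10.6 -0.2 -0.1] total [ 0.001 -0.003  0.001] [52.9 -0.9 -0.3]
```

Drawing freely; I carry on out of the tube.

>>> move_arm([
  {"turn": [0,0,0],"translation": [11,-0.2,-0.1],"hand": 0},
  {"turn": [0,0,0],"translation": [11,-0.2,-0.1],"hand": 0},
  {"turn": [0,0,0],"translation": [11,-0.2,-0.1],"hand": 0},
  {"turn": [0,0,0],"translation": [12,-0.2,-0.1],"hand": 0},
  {"turn": [0,0,0],"translation": [15,0,0],"hand": 0},
  {"turn": [0,0,0],"translation": [10,0,-10],"hand": 0},
  {"turn": [0,0,0],"translation": [0,0,0],"hand": 0},
])

```text
time_s: 11.3
eef_pos: [532.0, -189.9, 172.2]
ee_rot: [0.047, 0.916, -0.112, 0.381]
force: [0.1, -0.2, -1.2]
grip_width: 0.267
grip_force: 58.8
```

```bash
python3 - <<'E'
from h import *
R=toolR(-.243,np.pi/4); o=np.array([473.9,-175.5,95])-.8*R[:,2]
s=sense();print(s['time_s'],s['eef_pos'],(np.array(s['eef_pos'])-o)@R,s['joints'],R.T@s['force'],s['grip_width'])
# waypoint: level, at height 190, mid
T=plan(np.array([470,-100,195]),toolR(-.2,0))
T=plan(np.array([440,190,190]),toolR(.41,0),start=T)
E
```

```text
11.3 [ 532.03886152 -189.88222286  172.23618275] [ 9.69638135e+01 -2.94347925e-02 -1.14646436e+01] [-0.68035494  0.24164877  2.03932641  1.20491342  0.32655927  0.06498358] [-0.76215552  0.20422294  0.98001135] 0.2668654984270525
n 7 turn [ 0.0026 -0.1127 -0.0057] trans [ -9.1 -10.5  -8.2] total [ 0.019 -0.789 -0.04 ] [-41.4 -72.3 -74.2]
n 8 turn [ 0.      0.     -0.0762] trans [ -1.3 -37.    0.6] total [ 0.    0.   -0.61] [ -87.  -278.3    5. ]
```

>>> move_arm([
  {"turn": [0,0,0],"translation": [18,0,-18],"hand": 0},
  {"turn": [0,-0.1127,-0.006],"translation": [-9,-10.5,-8],"hand": 0},
  {"turn": [0,-0.1127,-0.006],"translation": [-9,-10.5,-8],"hand": 0},
  {"turn": [0,-0.1127,-0.006],"translation": [-9,-10.5,-8],"hand": 0},
  {"turn": [0,-0.1127,-0.006],"translation": [-9,-10.5,-8],"hand": 0},
  {"turn": [0,-0.1127,-0.006],"translation": [-9,-10.5,-8],"hand": 0},
  {"turn": [0,-0.1127,-0.006],"translation": [-9,-10.5,-8],"hand": 0},
  {"turn": [0,-0.1127,-0.006],"translation": [-9,-10.5,-8],"hand": 0},
  {"turn": [0,0,0],"translation": [0,0,0],"hand": 0},
  {"turn": [0,0,0],"translation": [0,0,0],"hand": 0},
])

```text
time_s: 12.13
eef_pos: [483.8, -111.3, 207.3]
ee_rot: [0.005, 0.992, -0.095, 0.077]
force: [-0.6, 0.4, -1.9]
grip_width: 0.272
grip_force: 58.9
```

```bash
python3 - <<'E'
from h import *
s=sense();print(s['time_s'],s['eef_pos'],s['joints'],head(),s['force'],s['grip_width']);print(rot(s['ee_rot'])[:,2])
plan(np.array([440,190,215]),toolR(.41,0),10)
c=snap('wrist','wrist8');P=cloud(c);R=rot(s['ee_rot']);Q=(P-s['eef_pos'])@R
m=(abs(Q[...,1])<30)&(abs(Q[...,2])<14)&(Q[...,0]>30)&(Q[...,0]<130)
for x in range(30,116,9):
    q=Q[m&(abs(Q[...,0]-x)<3)]
    if len(q)>5:
        t=q[q[:,2]<np.percentile(q[:,2],20)+3]; print(x,len(q),'ztop',np.percentile(q[:,2],20).round(1),'mid',((t[:,1].min()+t[:,1].max())/2).round(2),np.ptp(t[:,1]).round(1))
print('xmax',Q[m][:,0].max())
E
```

```text
12.1333 [ 483.83494756 -111.31513997  207.26093071] [-0.48694601  0.21452693  1.75258671  0.05797428  1.02802485  1.24864822] -0.1914804597881548 [-0.59002092  0.37715787 -1.92790047] 0.2723741925699546
[ 0.15267584 -0.02469774 -0.98796767]
n 10 turn [ 0.0042 -0.0152 -0.06  ] trans [ -1.9 -30.8  -1.1] total [ 0.042 -0.152 -0.6  ] [ -98.  -287.6  -21.8]
30 339 ztop -12.1 mid 1.07 22.8
39 740 ztop -11.7 mid 1.48 23.3
48 425 ztop -6.7 mid 1.3 12.6
57 445 ztop -6.5 mid 1.47 12.8
66 502 ztop -6.5 mid 1.26 12.9
75 536 ztop -6.5 mid 1.46 13.1
84 657 ztop -7.3 mid 1.79 18.3
93 889 ztop -7.6 mid 1.8 21.3
102 320 ztop -7.6 mid 1.76 15.2
xmax 103.13897450515285
```

The light sits square in the grip (head at tool x≈93, y≈1.7). Now over towards the meter.

>>> move_arm([
  {"turn": [0.0042,-0.0152,-0.06],"translation": [-1.9,-30.8,-1.1],"hand": 0},
  {"turn": [0.0042,-0.0152,-0.06],"translation": [-1.9,-30.8,-1.1],"hand": 0},
  {"turn": [0.0042,-0.0152,-0.06],"translation": [-1.9,-30.8,-1.1],"hand": 0},
  {"turn": [0.0042,-0.0152,-0.06],"translation": [-1.9,-30.8,-1.1],"hand": 0},
  {"turn": [0.0042,-0.0152,-0.06],"translation": [-1.9,-30.8,-1.1],"hand": 0},
  {"turn": [0.0042,-0.0152,-0.06],"translation": [-1.9,-30.8,-1.1],"hand": 0},
  {"turn": [0.0042,-0.0152,-0.06],"translation": [-1.9,-30.8,-1.1],"hand": 0},
  {"turn": [0.0042,-0.0152,-0.06],"translation": [-1.9,-30.8,-1.1],"hand": 0},
  {"turn": [0.0042,-0.0152,-0.06],"translation": [-1.9,-30.8,-1.1],"hand": 0},
  {"turn": [0.0042,-0.0152,-0.06],"translation": [-1.9,-30.8,-1.1],"hand": 0},
])

```text
time_s: 13.02
eef_pos: [440.1, 190.2, 214.3]
ee_rot: [-0.001, 0.979, 0.204, -0.001]
force: [0.1, -0.4, -1.3]
grip_width: 0.275
grip_force: 59.3
```

>>> move_arm([
  {"turn": [0,0,0],"translation": [0,0,0],"hand": 0},
  {"turn": [0,0,0],"translation": [0,0,0],"hand": 0},
  {"turn": [0,0,0],"translation": [0,0,0],"hand": 0},
])

```text
time_s: 13.27
eef_pos: [440.8, 188.5, 214.7]
ee_rot: [0.0, 0.979, 0.202, -0.001]
force: [-0.2, 0.0, -1.7]
grip_width: 0.267
grip_force: 59.3
```

```bash
cat > win.py <<'E'
from h import *
import sys
s=sense();R=rot(s['ee_rot']);print(s['time_s'],s['eef_pos'],s['joints'].round(2),head(),s['grip_width'],'toolz',R[:,2].round(4))
c=snap('wrist',sys.argv[1]);P=cloud(c);Q=(P-s['eef_pos'])@R
m=(abs(Q[...,1])<20)&(Q[...,2]<2)&(Q[...,2]>-14)&(Q[...,0]>83)&(Q[...,0]<112)
q=Q[m];(cy,cx),r=cv2.minEnclosingCircle(q[:,[1,0]].astype(np.float32));print('head tool',cx,cy,r,np.percentile(q[:,2],20))
m2=(abs(Q[...,1])<20)&(Q[...,2]<-3)&(Q[...,2]>-14)&(Q[...,0]>48)&(Q[...,0]<80);n=Q[m2];n=n[np.abs(n[:,1]-np.median(n[:,1]))<2]
print('neck slopes dz/dx',np.polyfit(n[:,0],n[:,2],1)[0])
k=(P[...,2]>62)&(P[...,2]<78)&(abs(P[...,0]-563)<30)&(abs(P[...,1]-237)<30)
if k.sum()>20: q=P[k];print('collar',len(q),cv2.minAreaRect(q[:,:2].astype(np.float32)),q[:,2].mean())
h=float(sys.argv[2]); Rt=toolR(h); w=np.array([92.5,cy,12.])
tgt=np.array([563.4,237.2,122.])
print('window now',s['eef_pos']+R@w,'rel to target',s['eef_pos']+R@w-tgt)
plan(tgt-Rt@w,Rt)
E
python3 win.py wrist9 .41
```

```text
13.2667 [440.81187013 188.48051286 214.73373049] [ 0.16  0.25  1.68 -0.    1.22  1.32] 0.4063549988857427 0.2674871475152018 toolz [-0.0025 -0.0013 -1.    ]
head tool 91.7344970703125 0.8048992156982422 11.208951950073242 -7.39707524901356
neck slopes dz/dx -0.0026502871113272724
collar 96 ((574.6629638671875, 238.9877471923828), (5.419743537902832, 27.986141204833984), 8.350581169128418) 72.08176558134448
window now [526.06666298 224.28721002 202.47001989] rel to target [-37.33333702 -12.91278998  80.47001989]
n 3 turn [ 0.0002  0.001  -0.0015] trans [13.2  1.  26.9] total [ 0.001  0.003 -0.005] [39.6  2.8 80.8]
```

>>> move_arm([
  {"turn": [0,0.003,-0.005],"translation": [20,1.4,5],"hand": 0},
  {"turn": [0,0,0],"translation": [19.6,1.4,15],"hand": 0},
  {"turn": [0,0,0],"translation": [0,0,25],"hand": 0},
  {"turn": [0,0,0],"translation": [0,0,20],"hand": 0},
  {"turn": [0,0,0],"translation": [0,0,10],"hand": 0},
  {"turn": [0,0,0],"translation": [0,0,4],"hand": 0},
  {"turn": [0,0,0],"translation": [0,0,0],"hand": 0},
  {"turn": [0,0,0],"translation": [0,0,0],"hand": 0},
  {"turn": [0,0,0],"translation": [0,0,0],"hand": 0},
])

```text
time_s: 14.07
eef_pos: [478.9, 202.1, 137.6]
ee_rot: [0.001, 0.979, 0.204, 0.001]
force: [0.4, 0.2, -1.8]
grip_width: 0.272
grip_force: 59.3
```

```bash
python3 win.py wrist10 .41; python3 - <<'E'
from h import *
s=snap('scene','scene1');d=snap('side','side1')
crop=lambda im,x,y:cv2.resize(im[y:y+150,x:x+200],(400,300),interpolation=cv2.INTER_CUBIC)
cv2.imwrite('pics/end.png',np.hstack([crop(s['image'],230,140),crop(d['image'],130,130)]))
for c in (s,d):
    P=cloud(c)
    k=(P[...,2]>100)&(P[...,2]<150)&(abs(P[...,0]-563)<25)&(abs(P[...,1]-237)<25);q=P[k]
    print(len(q),q.min(0),q.max(0)); 
    k=(P[...,2]>68)&(P[...,2]<76)&(abs(P[...,0]-563)<25)&(abs(P[...,1]-237)<25);q=P[k]
    print('collar',len(q),cv2.minAreaRect(q[:,:2].astype(np.float32)) if len(q)>4 else '')
E
```

```text
14.0667 [478.87884116 202.07330261 137.64701851] [ 0.17  0.42  1.66 -0.    1.06  1.33] 0.4114845470467579 0.27240770203013304 toolz [ 0.0024 -0.001  -1.    ]
head tool 91.86048126220703 0.7212018370628357 11.323463439941406 -7.328831054984808
neck slopes dz/dx -0.0025449210416039576
collar 226 ((562.9432373046875, 237.0918426513672), (22.856285095214844, 32.410606384277344), 19.638635635375977) 72.01809376445456
window now [563.97530373 238.39776577 125.81927288] rel to target [0.57530373 1.19776577 3.81927288]
n 1 turn [ 0.0019 -0.0017  0.0017] trans [-0.9  0.8  3.6] total [ 0.002 -0.002  0.002] [-0.9  0.8  3.6]
102 [538.11757166 219.76691977 124.12003735] [576.95425898 248.73379408 148.02579742]
collar 73 ((564.8561401367188, 237.33822631835938), (30.755035400390625, 29.16410255432129), 7.99075984954834)
81 [538.29447142 223.60837233 126.72778342] [577.77601055 249.40420642 148.27309115]
collar 66 ((565.318603515625, 238.03329467773438), (30.111705780029297, 29.391611099243164), 6.524962425231934)
```

View pics/end.png

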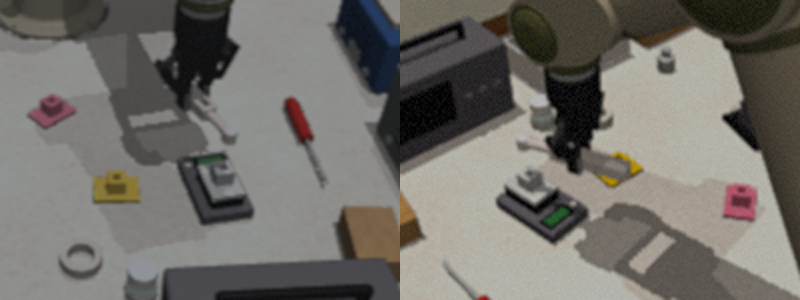

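The end views show the mask square on the meter (left view (220,180), right view (530,185)) and the light level above it (head at (230,133) and (525,143)). A last trim of about 1 mm sideways and 3.6 mm down, then settle.

>>> move_arm([
  {"turn": [0,0,0],"translation": [-0.9,0.8,2],"hand": 0},
  {"turn": [0,0,0],"translation": [0,0,1.6],"hand": 0},
  {"turn": [0,0,0],"translation": [0,0,0],"hand": 0},
  {"turn": [0,0,0],"translation": [0,0,0],"hand": 0},
  {"turn": [0,0,0],"translation": [0,0,0],"hand": 0},
  {"turn": [0,0,0],"translation": [0,0,0],"hand": 0},
  {"turn": [0,0,0],"translation": [0,0,0],"hand": 0},
  {"turn": [0,0,0],"translation": [0,0,0],"hand": 0},
])

```text
time_s: 14.88
eef_pos: [477.8, 201.1, 132.9]
ee_rot: [0.001, 0.979, 0.204, -0.0]
force: [0.2, -0.6, -2.6]
grip_width: 0.27
grip_force: 59.3
```

```bash
python3 win.py wrist11 .41; python3 -c "
from h import *
print(abs(sense()['dq']).max())"
```

```text
14.8833 [477.75303051 201.05875368 132.85373212] [ 0.17  0.42  1.67 -0.    1.05  1.33] 0.41182750838284654 0.2704257197836698 toolz [ 2.0e-04 -1.5e-03 -1.0e+00]
head tool 91.82996368408203 0.6439119577407837 11.274282455444336 -7.3890540059422225
neck slopes dz/dx 0.005236442179065651
collar 219 ((560.4827270507812, 235.08572387695312), (18.010421752929688, 36.98033905029297), 37.049861907958984) 72.08376113187917
window now [562.77872916 237.47703518 120.81197288] rel to target [-0.62127084  0.27703518 -1.18802712]
n 1 turn [0.0015 0.0004 0.0018] trans [ 0.4  0.3 -1.1] total [0.001 0.    0.002] [ 0.4  0.3 -1.1]
0.0013840248783302542
```

```bash
python3 -c "
from rig import finish_job
print(finish_job())"
```

```text
the job is handed in; nothing more can be done
None
```

The job is handed in at about 15 s on the robot clock: the mask sits flush on the meter block (last measured within about 0.4 mm and 0.5°), and the light is held level and motionless with its window about 49 mm above the collar and within about 1 mm of its centre.

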